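# Turn the drained sample pot mouth-up onto the balance

### The arm

A 6-joint arm with a two-finger parallel gripper is mounted at the origin on the work surface. World frame = base frame: x ahead of the robot, y to its left, z up, the work surface at z = 0. Lengths are in mm, angles in rad, forces in N, time in s.
With the tool pointing down it reaches from about 425 to 950 mm from the base axis. Payload 3.5 kg.
Tool frame: the origin (TCP) lies where the fingers leave the gripper's body, on its centre line; the fingertips stand 73 mm ahead of it and the grasp point (between the pads) lies 54 mm ahead of it; z points along the fingers, y is the line along which they close (so a half turn about z gives the same grasp; the last joint's range is limited). The gripper opens to 85 mm and grips with 20 to 120 N. Pads are 22 mm wide; open, the fingers measure 114 mm over their backs; the gripper's body (76 mm by 85 mm) begins 54 mm behind the grasp point. The pads swing forward as they close: fully open they stand 13 mm farther back than shut.
Start: joints at [-1.261, 0.286, 1.577, -0, 1.279, -0.15], TCP at [299.564, -604.87, 303.925] pointing down, gripper open.
Joint ranges: [-2.77, 2.77], [-0.9, 2.22], [0.21, 2.48], [-1.53, 4.67], [0.24, 2.81], [-2.84, 2.84]. Speed limits (rad/s): [2.79, 2.79, 3.14, 3.14, 3.14, 3.14].

### API

Orientations are given as a unit quaternion [w, x, y, z].
In Python, from plant import telemetry, grab_frame, get_calibration, ctrl gives the robot as it stands.
- The arm moves only by the tool servo_tool, never from a script. Its argument "plan" is a list of rows, each a list of 5 numbers: the shift along the tool's x, y, z in cm, then the turn about the tool's z in rad, then the opening in per cent of the stroke, from 0 (shut) to 100 (fully open). In form: [[tx, ty, tz, spin, claw], ...]. A call has 1 to 5 rows; each row shifts and turns the commanded pose from where the row before left it, along the tool's axes as they then stand; what a row does not reach is not made up. A row lasts 1/12 s, in which the tool goes at most 41.7 mm and 7.16 degrees, less where a joint would pass 70% of its speed; a pose out of reach is approached as far as the arm can. A call with a gripper value outside its range is refused whole. The fingers move at their own pace and stop on an object; "grip_force" is the grip in N (left out, the last holds). Time passes only in rows, so rows that do not move let the fingers close. It gives the time, the measured TCP pose, the force, the opening and the grip force at its end, in the units of the state.
- telemetry.read_state(): the state, without advancing time (a new reading comes with each control period).
- grab_frame(name): name is "scene" or "side" or "wrist"; returns the picture (384x512x3 uint8, red, green, blue); there is no depth.
- get_calibration(name): a dict with "vfov" (degrees; the focal length in pixels is half the picture's height over the tangent of half this angle, whatever the lens; pixels are square), "cx", "cy" (the principal point, pixels), "dist_coeffs" ([k1, k2, p1, p2, k3] as OpenCV has them; the pictures are not rectified), "rvec" (rotation vector, rad) and "tvec" (3), from world to camera coordinates, as OpenCV has them. Camera axes: x right, y down, z forward; pixel columns grow to the right and rows downward; lengths in mm; the calibration is good to about 2 mm. A picture is of the moment at which its call begins: read the wrist's pose just before it. get_calibration takes no time and is no camera call; for the wrist camera it gives the pose at the moment of the call.
- ctrl.sign_off(): hands the job in; it is judged then, once.
The state is a dict: "clock": time; "q": joint angles; "joint_vel": joint speeds; "tau": joint torques, N m; "ee_pos": TCP position; "tcp_rot": TCP orientation; "ft_force": force on the tool from outside, world axes, zero at the start; "ft_torque": the same for the moment, N m; "grip_width": finger opening in mm; "grip_force": force on a finger pad.
Only numpy, scipy, OpenCV 4.12 (cv2) and the standard library are available. Lean on these libraries where they do the work, as an engineer would, in place of code of your own. Each camera call takes 0.05 s, during which the arm holds its last target. There are 200 camera calls.

### The job

The square blue sample pot has been drained mouth-down on the black drying mat. Turn it right way up and set it down gently, mouth up, in the middle of the balance's round steel pan, ready for weighing. Do not press hard on the balance, and leave the other things where they stand.

Things in the scene. Friction and masses are not known exactly. Their poses are not given: they have to be found in the camera images.
- pot: Blue plastic pot, square in plan, 52 x 52 mm outside, 68 mm tall, walls and bottom 4 mm thick, about 80 g. Origin at the centre of its open rim (the mouth); z points from the mouth to the closed base: up at the start, down when the pot is right way up; x and y are square to its flat sides. At the start its rim rests on the mat. It lies steadily on a flat side.
- pot_base (a point): Centre of the outside of the pot's closed base, 68 mm from the rim.
- mat: Black rubber drying mat, 260 x 260 mm, 4 mm thick, fixed. Origin under its centre, on the bench. It may lie to the left or to the right.
- balance: Cream laboratory balance, fixed, 240 mm (its x) by 190 mm, housing top 45 mm above the bench, with a grey keypad strip and display at its -x end. It bears a push of up to 40 N. Origin under its centre, on the bench. It stands on the other side from the mat.
- pan (a point): Centre of the top face of the balance's round steel pan, 130 mm in diameter, 58 mm above the bench and 40 mm from the balance's origin along its +x. The pan does not move.
- steel_beaker: Steel beaker, mouth-down on the mat behind the pot, 60 mm in diameter, 70 mm tall; origin at the centre of its underside. Leave alone.
- stopper: Orange plastic stopper on the mat behind the pot, 48 mm in diameter, 35 mm tall; origin under its centre. Leave alone.
- tube_rack: Wire rack with capped tubes at the far side of the bench, 76 x 226 mm, 100 mm tall; origin under its centre. Leave alone.
- amber_jar: Amber jar at the far side, 64 mm in diameter, 85 mm tall; origin under its centre. Leave alone.
- white_cup: White round cup, mouth up, at the far side, 70 mm in diameter, 70 mm tall; origin under its centre. Leave alone.
- wash_bottle: White bottle with a red cap at the right side, 64 mm in diameter, 170 mm tall; origin under its centre. Leave alone.
- tip_box: Yellow box with a grey lid at the right side, 120 x 85 mm, 63 mm tall; origin under its centre. Leave alone.
Mind the look-alikes: they are no part of the job. Of the things shaped like the pot, the blue one is meant.

How it is judged:
By the outcome, as a careful person would: the job done as asked, in the order asked, and still so for the second after the job is handed in, with the robot touching nothing.
It also fails if it takes over 51 s, if anything falls off the work surface, if the arm or the gripper's body presses on something with over 40 N, if the wrist force passes 120 N, or if a joint passes its speed limit or range.

## Working session

There is one attempt and no reset: what is moved stays moved. The work goes in short steps, Python scripts to look and compute and a tool call to move; the robot and the scene stay as the last step left them, time stands still between calls to the robot, and variables do not carry over. Pictures are saved under pics/ and viewed, at most 10 in all, crops included, and the job is handed in when it is done.

Besides the shell and the picture viewer there is one more tool, called after ">>>" as name(argument=value, ...) on one line, values as JSON. servo_tool: Moves the arm, as the interface text tells. Its arguments: {"type":"object","properties":{"plan":{"type":"array","items":{"type":"array","items":{"type":"number"}}},"grip_force":{"type":"number"}},"required":["plan"]}

```bash
ls; mkdir -p pics; python3 - <<'E'
from plant import telemetry, grab_frame, get_calibration
import cv2,numpy as np
s=telemetry.read_state(); print(s)
a=grab_frame("scene");b=grab_frame("side")
for n,i in(("scene",a),("side",b)):
    cv2.imwrite(f"pics/{n}0.png",cv2.resize(i[:,:,::-1],(768,576),interpolation=cv2.INTER_CUBIC)); np.save(f"pics/{n}0.npy",i)
    print(n,get_calibration(n))
E
```

```text
pics
{'clock': 0.0, 'q': array([-1.26098332e+00,  2.87164937e-01,  1.57821465e+00,  9.03378958e-06,
        1.27858896e+00, -1.50026244e-01]), 'joint_vel': array([-0.00049979,  0.00073446, -0.00101713,  0.00084342,  0.00053726,
       -0.00046191]), 'tau': array([ 3.20019371e-04, -4.05972433e+01, -2.92626107e+01, -9.97348047e-05,
        5.79729007e-03, -4.97441874e-06]), 'ee_pos': array([ 299.42572117, -604.39641075,  302.52707779]), 'tcp_rot': array([-1.18450118e-03,  9.73684326e-01,  2.27897833e-01, -9.04979562e-05]), 'ft_force': array([-0.46994547,  0.19191531,  0.01015103]), 'ft_torque': array([ 0.00578735,  0.05187966, -0.00837182]), 'grip_force': 0.0, 'grip_width': 85.25962963019234}
scene {'vfov': 56.41341288020664, 'cx': 252.77204255173794, 'cy': 196.69510350791717, 'dist_coeffs': array([-0.09161915,  0.        ,  0.        ,  0.        ,  0.        ]), 'rvec': array([ 1.66251279,  1.75016031, -0.84461756]), 'tvec': array([ 141.54266506, -286.61922125, 1548.80122782])}
side {'vfov': 50.4768356829253, 'cx': 257.6525012260417, 'cy': 196.00849705166593, 'dist_coeffs': array([-0.12580152,  0.        ,  0.        ,  0.        ,  0.        ]), 'rvec': array([ 2.27723247, -0.21818482,  0.12876127]), 'tvec': array([-555.39593491,   40.13304479, 1374.49891085])}
```

View pics/scene0.png

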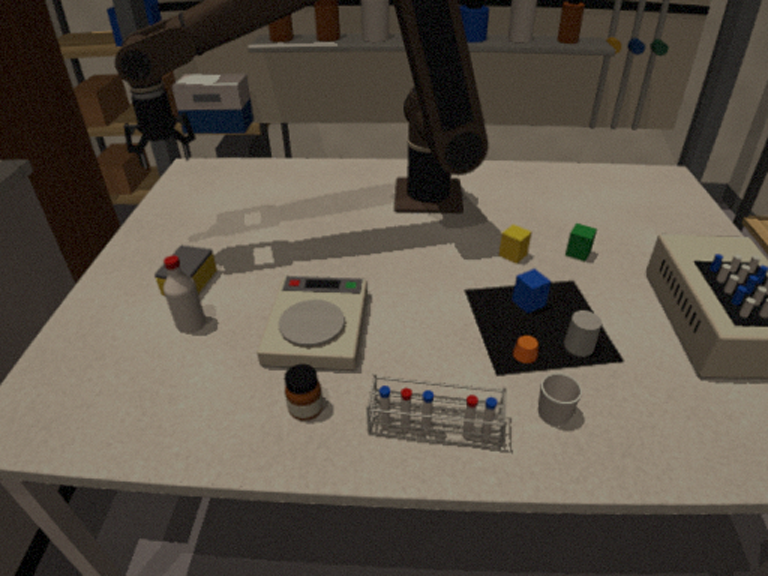

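View pics/side0.png

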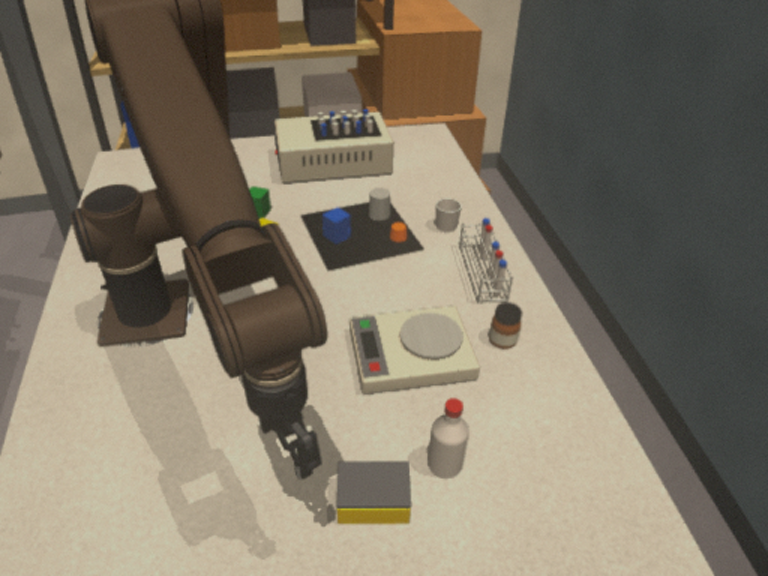

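The scene picture shows the mat on the left (+y) with the blue pot at about (533,290), and the stopper and beaker behind it. The balance pan is at (311,323). The side picture shows the pot at (337,226) and the pan at (431,335). Next I fit the poses.

```bash
cat > h.py <<'E'
import cv2,numpy as np
from plant import telemetry, grab_frame, get_calibration
from scipy.optimize import minimize,least_squares
def K(c):
    f=192/np.tan(np.radians(c["vfov"]/2)); return np.array([[f,0,c["cx"]],[0,f,c["cy"]],[0,0,1]])
def proj(c,P): return cv2.projectPoints(np.asarray(P,float).reshape(-1,1,3),c["rvec"],c["tvec"],K(c),c["dist_coeffs"])[0][:,0]
def ray(c,uv,z):
    n=cv2.undistortPoints(np.asarray(uv,float).reshape(-1,1,2),K(c),c["dist_coeffs"])[:,0]
    R=cv2.Rodrigues(c["rvec"])[0]; d=np.c_[n,np.ones(len(n))]@R; o=-R.T@c["tvec"].ravel()
    return o+d*((np.asarray(z)-o[2])/d[:,2])[:,None]
def blue(i):
    h=cv2.cvtColor(i,cv2.COLOR_RGB2HSV); return ((h[...,0]>105)&(h[...,0]<130)&(h[...,1]>120)&(h[...,2]>50)).astype(np.uint8)
def box(x,y,yaw,hx,hy,z0,z1):
    c,s=np.cos(yaw),np.sin(yaw)
    return np.array([[x+c*a*hx-s*b*hy,y+s*a*hx+c*b*hy,z] for a in(-1,1) for b in(-1,1) for z in(z0,z1)])
def sil(c,P,S=4):
    m=np.zeros((384*S,512*S),np.uint8); h=cv2.convexHull(((proj(c,P)+.5)*S-.5).astype(np.float32))
    cv2.fillConvexPoly(m,h.round().astype(np.int32),1); return cv2.resize(m.astype(np.float32),(512,384),interpolation=cv2.INTER_AREA)
E
python3 - <<'E'
from h import *
C={n:get_calibration(n) for n in("scene","side")}; I={n:np.load(f"pics/{n}0.npy") for n in C}
to=lambda p:(np.array(p,float)+.5)/1.5-.5
seed={"scene":(533,290),"side":(337,226)}; M={}
for n in C:
    nl,lab,st,ce=cv2.connectedComponentsWithStats(blue(I[n])); u,v=to(seed[n]).round().astype(int); M[n]=(lab==lab[v,u]).astype(np.float32) if lab[v,u] else None
    print(n,lab[v,u],st[lab[v,u]])
    print(ray(C[n],to([seed[n]]),[38]))
x0=ray(C["scene"],to([seed["scene"]]),[38])[0]
def cost(p): return sum(np.abs(sil(C[n],box(p[0],p[1],p[2],26,26,4,72))-M[n]).sum() for n in C)
best=min((minimize(cost,[x0[0],x0[1],w],method="Nelder-Mead",options=dict(initial_simplex=[[x0[0],x0[1],w],[x0[0]+15,x0[1],w],[x0[0],x0[1]+15,w],[x0[0],x0[1],w+.25]])) for w in(-.6,-.2,.2,.6)),key=lambda r:r.fun)
print("pot",best.x,best.fun)
print("pan",ray(C["scene"],to([(311,323)]),[58]),ray(C["side"],to([(431.5,335)]),[58]))
print("mat",ray(C["scene"],to([(466,288),(575,282),(618,361),(497,370)]),[4]*4))
print("bal",ray(C["scene"],to([(288,277),(368,280),(358,360),(261,359)]),[45]*4))
print("stop",ray(C["scene"],to([(526,342)]),[35]),"beaker",ray(C["scene"],to([(586,319)]),[70]), "yellow",ray(C["scene"],to([(516,232),(582,230)]),[30]*2),"jar",ray(C["scene"],to([(301,375)]),[85]),"rack",ray(C["scene"],to([(375,378),(505,390)]),[100]*2))
E
```

```text
scene 10 [342 180  25  28 448]
[[471.99499316 218.38712579  38.        ]]
side 0 [     0      0    512    384 196404]
[[476.61618039 207.45969236  38.        ]]Traceback (most recent call last):
  File "<stdin>", line 11, in <module>
  File "<stdin>", line 11, in <genexpr>
    res = _minimize_neldermead(fun, x0, args, callback, bounds=bounds,
                               **options)
    fsim[k] = func(sim[k])
              ~~~~^^^^^^^^
    fx = function(np.copy(x), *(wrapper_args + args))
  File "<stdin>", line 10, in cost
  File "<stdin>", line 10, in <genexpr>
TypeError: unsupported operand type(s) for -: 'float' and 'NoneType'
```

```bash
cat >> h.py <<'E'
def blue(i,lo=25):
    f=i.astype(int); return ((f[...,2]-np.maximum(f[...,0],f[...,1]))>lo).astype(np.uint8)
def comp(i,uv,r=35):
    m=blue(i); w=np.zeros_like(m); u,v=np.int32(uv); w[v-r:v+r,u-r:u+r]=1
    nl,lab,st,ce=cv2.connectedComponentsWithStats(m*w); k=1+np.argmax(st[1:,4]); return (lab==k).astype(np.float32),st[k]
E
python3 - <<'E'
from h import *
C={n:get_calibration(n) for n in("scene","side")}; I={n:np.load(f"pics/{n}0.npy") for n in C}
to=lambda p:(np.array(p,float)+.5)/1.5-.5
seed={"scene":(533,290),"side":(337,226)}; M={}
for n in C: M[n],st=comp(I[n],to(seed[n])); print(st)
x0=[473,214]
def cost(p): return sum(np.abs(sil(C[n],box(p[0],p[1],p[2],26,26,4,72))-M[n]).sum() for n in C)
best=sorted([minimize(cost,[x0[0],x0[1],w],method="Nelder-Mead",options=dict(initial_simplex=[[x0[0],x0[1],w],[x0[0]+15,x0[1],w],[x0[0],x0[1]+15,w],[x0[0],x0[1],w+.25]])) for w in(-.6,-.2,.2,.6)],key=lambda r:r.fun)
for b in best: print("pot",b.x,b.fun)
for n in C:
  p=best[0].x; print(n,np.abs(sil(C[n],box(p[0],p[1],p[2],26,26,4,72))-M[n]).sum())
print("pan",ray(C["scene"],to([(311,323)]),[58]),ray(C["side"],to([(431.5,335)]),[58]))
print("mat",ray(C["scene"],to([(466,288),(575,282),(618,361),(497,370)]),[4]*4))
print("bal",ray(C["scene"],to([(288,277),(368,280),(358,360),(261,359)]),[45]*4))
print("stop",ray(C["scene"],to([(526,342)]),[35]),"beaker",ray(C["scene"],to([(586,319)]),[70]), "yellow",ray(C["scene"],to([(516,232),(582,230)]),[30]*2),"jar",ray(C["scene"],to([(301,375)]),[85]),"rack",ray(C["scene"],to([(375,378),(505,390)]),[100]*2))
E
```

```text
[342 179  25  29 469]
[215 139  19  23 282]
pot [4.75860652e+02 2.12013365e+02 1.56578760e-01] 184.1875
pot [4.74834555e+02 2.13003771e+02 2.63230003e-01] 188.1875
pot [473.91552407 213.44762784   0.80406393] 191.5
pot [473.6234867  213.24245624  -0.77412442] 192.875
scene 102.6875
side 81.5
pan [[ 617.81796111 -238.41811702   58.        ]] [[ 609.99153414 -244.4965974    58.        ]]
mat [[427.92283202  79.82778608   4.        ]
 [395.66663534 333.44096933   4.        ]
 [645.43171676 363.60692552   4.        ]
 [676.96510469 122.9118936    4.        ]]
bal [[ 455.54467645 -317.07699884   45.        ]
 [ 459.79071061 -138.84813751   45.        ]
 [ 700.603841   -139.13285952   45.        ]
 [ 706.6219551  -319.98110846   45.        ]]
stop [[630.32870463 180.05699512  35.        ]] beaker [[598.49135017 296.00903194  70.        ]] yellow [[229.10062074 216.50561466  30.        ]
 [211.75416406 387.19099351  30.        ]] jar [[ 778.17814743 -227.67407768   85.        ]] rack [[ 792.39970956 -100.54035805  100.        ]
 [ 809.65623145  109.66087     100.        ]]
```

```bash
cat >> h.py <<'E'
def theta(s): w,x,y,z=s["tcp_rot"]; return 2*np.arctan2(y,x)
def rows(p,th,tgt,tth,n,claw):
    "straight rows from (p,th) to (tgt,tth); rounded to 0.1 mm, 0.001 rad"
    p=np.array(p,float); out=[]; 
    for k in range(n):
        d=(np.array(tgt)-p)/(n-k); a=(tth-th+np.pi)%(2*np.pi)-np.pi; a=-a/(n-k)
        c,s=np.cos(th),np.sin(th); R=np.array([[c,s,0],[s,-c,0],[0,0,-1]])
        t=np.round(R.T@d/10,2); a=round(np.clip(a,-.125,.125),3); out.append([*t.tolist(),a,claw]); p=p+R@t*10; th-=a
    print([[round(float(v),3) for v in r] for r in out]); return p,th
E
python3 - <<'E'
from h import *
s=telemetry.read_state(); p,th=s["ee_pos"],theta(s); print(th)
p,th=rows(p,th,[430,-450,330],.46+.5,5,100)
p,th=rows(p,th,[520,-260,330],1.46,5,100)
p,th=rows(p,th,[545,-70,330],1.70,5,100)
p,th=rows(p,th,[520,90,330],1.70,5,0)
p,th=rows(p,th,[475,213,330],1.70,5,0)
E
```

```text
0.45978800783630785
[[3.71, -1.61, -0.55, -0.1, 100.0], [3.85, -1.23, -0.55, -0.1, 100.0], [3.96, -0.84, -0.54, -0.1, 100.0], [4.02, -0.44, -0.55, -0.1, 100.0], [4.05, -0.04, -0.54, -0.1, 100.0]]
[[4.14, -0.71, -0.0, -0.1, 100.0], [4.2, -0.29, -0.0, -0.1, 100.0], [4.2, 0.13, -0.0, -0.1, 100.0], [4.17, 0.56, -0.0, -0.1, 100.0], [4.09, 0.96, -0.0, -0.1, 100.0]]
[[3.83, 0.08, -0.0, -0.048, 100.0], [3.82, 0.26, -0.0, -0.048, 100.0], [3.81, 0.44, -0.0, -0.048, 100.0], [3.78, 0.63, -0.0, -0.048, 100.0], [3.75, 0.8, -0.0, -0.048, 100.0]]
[[3.24, -0.08, -0.0, -0.0, 0.0], [3.24, -0.08, -0.0, -0.0, 0.0], [3.24, -0.09, -0.0, -0.0, 0.0], [3.23, -0.08, -0.0, -0.0, 0.0], [3.24, -0.09, -0.0, -0.0, 0.0]]
[[2.56, -0.58, -0.0, -0.0, 0.0], [2.55, -0.57, -0.0, -0.0, 0.0], [2.56, -0.58, -0.0, -0.0, 0.0], [2.55, -0.57, -0.0, -0.0, 0.0], [2.56, -0.58, -0.0, -0.0, 0.0]]
```

>>> servo_tool(plan=[[3.7, -1.6, -0.5, -0.1, 100], [3.9, -1.2, -0.5, -0.1, 100], [4, -0.8, -0.5, -0.1, 100], [4, -0.4, -0.5, -0.1, 100], [4, 0, -0.5, -0.1, 100]])

```text
clock: 0.52
ee_pos: [432.1, -449.9, 328.5]
tcp_rot: [-0.001, 0.886, 0.464, -0.0]
ft_force: [0.2, -0.3, 0.2]
grip_width: 85.8
grip_force: 0.0
```

>>> servo_tool(plan=[[4.1, -0.7, 0, -0.1, 100], [4.1, -0.3, 0, -0.1, 100], [4.1, 0.1, 0, -0.1, 100], [4.1, 0.6, 0, -0.1, 100], [4, 1, 0, -0.1, 100]])

```text
clock: 0.93
ee_pos: [520.6, -263.3, 328.4]
tcp_rot: [-0.0, 0.744, 0.669, -0.0]
ft_force: [0.7, 0.2, -1.1]
grip_width: 85.5
grip_force: 0.0
```

```bash
python3 - <<'E'
from h import *
s=telemetry.read_state(); print(s["clock"],s["ee_pos"],theta(s),s["q"])
i=grab_frame("wrist"); c=get_calibration("wrist"); np.savez("pics/w1.npz",i=i,**c)
cv2.imwrite("pics/w1.png",i[:,:,::-1]); R=cv2.Rodrigues(c["rvec"])[0]; print("cam",-R.T@c["tvec"].ravel(),R[2]); print(proj(c,[[618,-238,58],[610,-244,58]]))
E
```

```text
0.9333 [ 520.57389301 -263.28740925  328.42616833] 1.464586735221273 [-6.42091362e-01  6.76061912e-02  1.78163048e+00  2.65086384e-05
  1.29315190e+00 -5.35889047e-01]
cam [ 528.67797933 -183.92028364  397.71610543] [-0.02745954 -0.28613054 -0.9577971 ]
[[348.5389948  137.86392989]
 [340.85673176 144.42544601]]
```

View pics/w1.png

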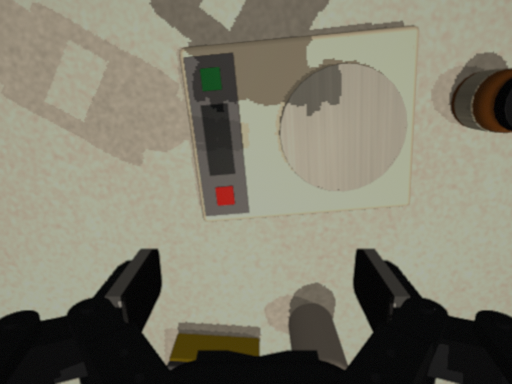

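The wrist picture shows the whole balance, with the pan ellipse spanning u 280–406 and v 63–191, centred near (343,127). The fingers are at the bottom.

```bash
python3 - <<'E'
from h import *
c=dict(np.load("pics/w1.npz"))
e=ray(c,[(280,130),(406,125),(342,63),(338,191)],[58]*4); print(e, np.linalg.norm(e[0]-e[1]),np.linalg.norm(e[2]-e[3])); print(ray(c,[(343,127)],[58]))
print(ray(c,[(181,47),(417,28),(409,206),(205,218)],[45]*4))
s=telemetry.read_state(); p,th=s["ee_pos"],theta(s)
p,th=rows(p,th,[545,-80,330],1.70,5,100)
p,th=rows(p,th,[520,90,330],1.70,5,0)
p,th=rows(p,th,[480,213,330],1.70,5,0)
E
```

```text
[[ 548.53961486 -223.19341977   58.        ]
 [ 676.12655488 -230.65152493   58.        ]
 [ 612.84600194 -165.36626982   58.        ]
 [ 605.76896744 -294.09111675   58.        ]] 127.80473619728427 128.91924075593113
[[ 612.57307677 -226.41019389   58.        ]]
[[ 458.16205977 -134.54088411   45.        ]
 [ 689.02355445 -140.11478316   45.        ]
 [ 688.16041093 -323.84026761   45.        ]
 [ 456.01173413 -315.99066918   45.        ]]
[[3.57, 0.09, -0.03, -0.045, 100.0], [3.56, 0.25, -0.03, -0.045, 100.0], [3.55, 0.41, -0.03, -0.045, 100.0], [3.52, 0.57, -0.03, -0.046, 100.0], [3.49, 0.74, -0.03, -0.045, 100.0]]
[[3.44, -0.06, -0.0, -0.0, 0.0], [3.44, -0.06, -0.0, -0.0, 0.0], [3.43, -0.06, -0.0, -0.0, 0.0], [3.44, -0.06, -0.0, -0.0, 0.0], [3.43, -0.06, -0.0, -0.0, 0.0]]
[[2.54, -0.48, -0.0, -0.0, 0.0], [2.54, -0.48, -0.0, -0.0, 0.0], [2.54, -0.47, -0.0, -0.0, 0.0], [2.55, -0.48, -0.0, -0.0, 0.0], [2.54, -0.47, -0.0, -0.0, 0.0]]
```

>>> servo_tool(plan=[[3.6, 0.1, 0, -0.045, 100], [3.6, 0.2, 0, -0.045, 100], [3.5, 0.4, 0, -0.045, 100], [3.5, 0.6, 0, -0.045, 100], [3.5, 0.7, 0, -0.045, 100]])

```text
clock: 1.4
ee_pos: [543.8, -87.0, 328.4]
tcp_rot: [-0.0, 0.665, 0.747, -0.0]
ft_force: [0.3, -0.5, 0.4]
grip_width: 85.4
grip_force: 0.0
```

>>> servo_tool(plan=[[3.4, 0, 0, 0, 0], [3.4, -0.1, 0, 0, 0], [3.4, -0.1, 0, 0, 0], [3.4, -0.1, 0, 0, 0], [3.4, 0, 0, 0, 0]])

```text
clock: 1.82
ee_pos: [521.0, 81.4, 328.5]
tcp_rot: [-0.0, 0.666, 0.746, -0.0]
ft_force: [0.0, 0.7, -0.2]
grip_width: 25.5
grip_force: 0.0
```

>>> servo_tool(plan=[[2.5, -0.5, 0, 0, 0], [2.5, -0.5, 0, 0, 0], [2.5, -0.5, 0, 0, 0], [2.5, -0.5, 0, 0, 0], [2.5, -0.4, 0, 0, 0]])

```text
clock: 2.23
ee_pos: [482.9, 202.5, 328.5]
tcp_rot: [-0.0, 0.666, 0.746, -0.0]
ft_force: [0.1, 0.4, -0.9]
grip_width: 0.0
grip_force: 0.0
```

```bash
python3 - <<'E'
from h import *
s=telemetry.read_state(); print(s["clock"],s["ee_pos"],theta(s),s["q"],s["ft_force"])
i=grab_frame("wrist"); c=get_calibration("wrist"); np.savez("pics/w2.npz",i=i,**c)
cv2.imwrite("pics/w2.png",i[:,:,::-1])
E
```

```text
2.2333 [482.92228213 202.45880397 328.45719762] 1.6843387225105968 [ 2.03085755e-01 -6.96629664e-02  1.91872800e+00 -2.24569255e-05
  1.29338113e+00  8.95495184e-02] [ 0.07534795  0.39707866 -0.92231663]
```

View pics/w2.png

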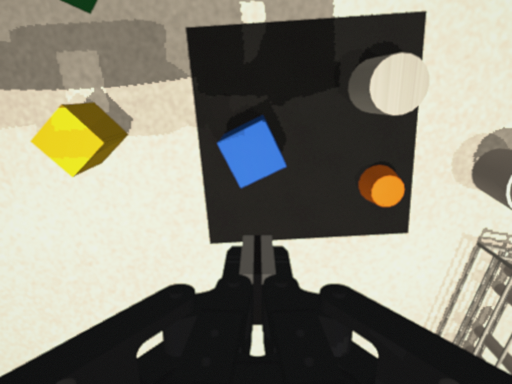

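The wrist picture shows the pot's blue top with corners near (218,148), (265,118), (286,164) and (240,188). The stopper is at (383,187) and the beaker at (395,83).

```bash
python3 - <<'E'
from h import *
d=dict(np.load("pics/w2.npz")); i=d.pop("i"); c=d
f=i.astype(int); m=((f[...,2]>150)&(f[...,0]<110)).astype(np.uint8); nl,lab,st,ce=cv2.connectedComponentsWithStats(m); k=1+np.argmax(st[1:,4]); print(st[k],ce[k])
def cost(p): return np.abs(sil(c,box(p[0],p[1],p[2],26,26,72,72.01))-(lab==k)).sum()
x0=ray(c,[ce[k]],[72])[0]; print(x0)
b=min((minimize(cost,[x0[0],x0[1],w],method="Nelder-Mead",options=dict(initial_simplex=[[x0[0],x0[1],w],[x0[0]+8,x0[1],w],[x0[0],x0[1]+8,w],[x0[0],x0[1],w+.2]])) for w in(-.6,-.2,.2,.6)),key=lambda r:r.fun); print(b.x,b.fun)
print("corners",ray(c,[(218,148),(265,118),(286,164),(240,188)],[72]*4))
print("mat",ray(c,[(187,28),(425,12),(408,233),(210,243)],[4]*4))
print("stop,beaker",ray(c,[(387,187),(400,84)],[35,70]))
E
```

```text
[ 218  121   68   67 2680] [251.7261194  153.55186567]
[472.63486211 218.8351984   72.        ]
[472.7082828  218.09607523   0.57237941] 54.25
corners [[438.69947701 220.45137999  72.        ]
 [481.51515328 254.88477785  72.        ]
 [508.15513984 212.29633278  72.        ]
 [464.63714684 181.76393821  72.        ]]
mat [[387.75943751 334.68158966   4.        ]
 [639.42073809 379.29024349   4.        ]
 [685.57360409 126.52209458   4.        ]
 [431.70302269  82.00891071   4.        ]]
stop,beaker [[630.82498879 191.61871038  35.        ]
 [604.20108381 300.60132549  70.        ]]
```

```bash
python3 - <<'E'
from h import *
s=telemetry.read_state(); p,th=s["ee_pos"],theta(s); print(p,th)
p,th=rows(p,th,[440,267,250],2.142,5,0)
p,th=rows(p,th,[440,267,135],2.142,5,0)
E
```

```text
[481.78098488 205.55375308 328.45806611] 1.686852860500689
[[1.32, -0.69, 1.57, -0.091, 0.0], [1.37, -0.56, 1.57, -0.091, 0.0], [1.42, -0.44, 1.57, -0.091, 0.0], [1.46, -0.31, 1.57, -0.091, 0.0], [1.47, -0.17, 1.57, -0.091, 0.0]]
[[0.0, -0.0, 2.3, -0.0, 0.0], [0.0, -0.0, 2.3, -0.0, 0.0], [0.0, -0.0, 2.3, -0.0, 0.0], [0.0, -0.0, 2.3, -0.0, 0.0], [0.0, -0.0, 2.3, -0.0, 0.0]]
```

>>> servo_tool(plan=[[1.3, -0.7, 1.6, -0.091, 0], [1.4, -0.6, 1.6, -0.091, 0], [1.4, -0.4, 1.6, -0.091, 0], [1.4, -0.3, 1.5, -0.091, 0], [1.5, -0.2, 1.5, -0.091, 0]])

```text
clock: 2.7
ee_pos: [441.4, 262.7, 249.8]
tcp_rot: [-0.0, 0.478, 0.878, -0.0]
ft_force: [0.9, -0.5, -0.1]
grip_width: 0.3
grip_force: 0.0
```

>>> servo_tool(plan=[[0, 0, 2.5, 0, 0], [0, 0, 2.5, 0, 0], [0, 0, 2.5, 0, 0], [0, 0, 2.5, 0, 0], [0, 0, 1.5, 0, 0]])

```text
clock: 3.12
ee_pos: [440.4, 261.7, 132.7]
tcp_rot: [-0.002, 0.48, 0.877, -0.002]
ft_force: [-0.9, 0.7, -0.1]
grip_width: 0.3
grip_force: 0.0
```

>>> servo_tool(plan=[[0, 0, 0, 0, 0], [0, 0, 0, 0, 0]])

```text
clock: 3.28
ee_pos: [441.4, 262.1, 135.0]
tcp_rot: [-0.001, 0.48, 0.877, -0.001]
ft_force: [-0.6, -0.3, 0.3]
grip_width: -0.3
grip_force: 0.0
```

```bash
python3 - <<'E'
from h import *
s=telemetry.read_state(); p,th=s["ee_pos"],theta(s); print(s["clock"],p,th,s["ft_force"])
d=np.array([np.cos(-.999),np.sin(-.999)]); v=p[:2]-[474,215]; print("along",v@d,"lat",v@[-d[1],d[0]])
E
```

```text
3.2833 [441.40084519 262.10589282 134.9903808 ] 2.139384759766067 [-0.61304148 -0.34080268  0.29932532]
along -57.25359173452765 lat -1.9225677712975924
```

>>> servo_tool(plan=[[-0.8, 0, 0, 0, 0], [-0.8, 0, 0, 0, 0], [-0.8, 0, 0, 0, 0], [-0.8, 0, 0, 0, 0], [-0.8, 0, 0, 0, 0]])

```text
clock: 3.7
ee_pos: [464.6, 228.1, 137.0]
tcp_rot: [0.001, 0.48, 0.877, 0.001]
ft_force: [0.3, 1.4, 1.0]
grip_width: 0.2
grip_force: 0.5
```

```bash
python3 - <<'E'
from h import *
s=telemetry.read_state(); print(s["clock"],s["ee_pos"],s["ft_force"])
a=grab_frame("scene");b=grab_frame("side"); np.save("pics/s3.npy",np.array([a,b]))
A=a[130:270,290:430];B=b[90:230,150:290]
cv2.imwrite("pics/s3.png",cv2.resize(np.hstack([A,B])[:,:,::-1],(800,400),interpolation=cv2.INTER_CUBIC))
E
```

```text
3.7 [464.5637021  228.14700749 137.00392846] [0.33768651 1.37164013 1.02117091]
```

View pics/s3.png

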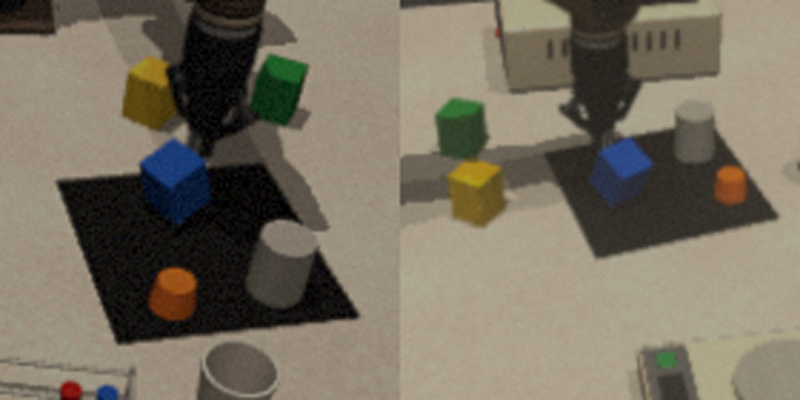

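In the picture the pot (around (177,185) in the left crop) is tilting away from the fingers on its front rim edge, so the tip is working. I keep pushing.

>>> servo_tool(plan=[[-0.6, 0, 0, 0, 0], [-0.6, 0, 0, 0, 0], [-0.4, 0, 0, 0, 0], [0, 0, 0, 0, 0], [0, 0, 0, 0, 0]])

```text
clock: 4.22
ee_pos: [472.1, 215.2, 135.8]
tcp_rot: [-0.0, 0.48, 0.877, -0.0]
ft_force: [0.6, 0.1, 0.1]
grip_width: -0.1
grip_force: 0.0
```

>>> servo_tool(plan=[[0, 0, -4, 0, 100], [0, 0, -4, 0, 100], [0, 0, -4, 0, 100], [0, 0, -2, 0, 100], [0, 0, 0, 0, 100]])

```text
clock: 4.63
ee_pos: [474.5, 216.3, 282.9]
tcp_rot: [0.005, 0.48, 0.877, 0.004]
ft_force: [0.7, 0.0, 1.0]
grip_width: 60.5
grip_force: 0.0
```

>>> servo_tool(plan=[[0, 0, 0, 0, 100], [0, 0, 0, 0, 100]])

```text
clock: 4.8
ee_pos: [471.3, 215.4, 274.6]
tcp_rot: [-0.001, 0.48, 0.877, -0.001]
ft_force: [-0.2, -1.0, -0.1]
grip_width: 83.0
grip_force: 0.0
```

```bash
python3 - <<'E'
from h import *
s=telemetry.read_state(); print(s["clock"],s["ee_pos"],theta(s),s["ft_force"])
i=grab_frame("wrist"); c=get_calibration("wrist"); np.savez("pics/w4.npz",i=i,**c)
cv2.imwrite("pics/w4.png",i[:,:,::-1])
E
```

```text
4.8 [471.31024207 215.38218447 274.62625729] 2.1400874604572895 [-0.17498311 -1.04985811 -0.12467642]
```

View pics/w4.png

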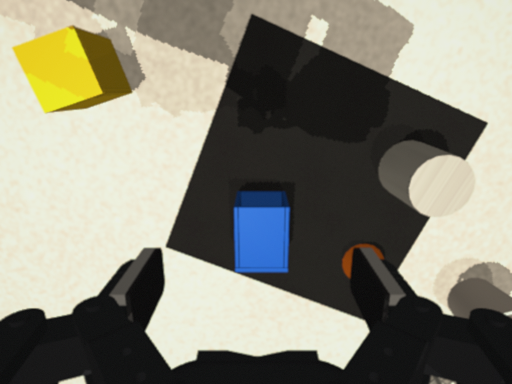

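The wrist picture shows the pot lying on its side on the mat. Its top side spans about (235–289, 206–271), with the open mouth facing up the picture (tool +x) at v≈191–206.

```bash
python3 - <<'E'
from h import *
d=dict(np.load("pics/w4.npz")); i=d.pop("i"); c=d
q=ray(c,[(235.5,206.5),(289.5,207.5),(288.5,271.5),(234.5,271.5)],[56]*4); print(q)
mouth=(q[0]+q[1])/2; base=(q[2]+q[3])/2; a=base-mouth; print(mouth,base,np.linalg.norm(a),np.linalg.norm(q[0]-q[1]),np.arctan2(a[1],a[0]))
f=i.astype(int); m=((f[...,2]-f[...,0])>70).astype(np.uint8); nl,lab,st,ce=cv2.connectedComponentsWithStats(m); k=1+np.argmax(st[1:,4]); print(st[k])
def cost(p): return np.abs(sil(c,box(p[0],p[1],p[2],34,26,4,56))-(lab==k)).sum()
x0=(mouth+base)/2; w=-1.0
for w in(-1.1,-.9):
  b=minimize(cost,[x0[0],x0[1],w],method="Nelder-Mead",options=dict(initial_simplex=[[x0[0],x0[1],w],[x0[0]+8,x0[1],w],[x0[0],x0[1]+8,w],[x0[0],x0[1],w+.2]])); print(b.x,b.fun)
g=mouth+a/np.linalg.norm(a)*16; print("grasp",g)
s=telemetry.read_state(); p,th=s["ee_pos"],theta(s)
p,th=rows(p,th,[g[0],g[1],160],np.arctan2(a[1],a[0])+np.pi,5,100)
E
```

```text
[[467.05146062 179.74145249  56.        ]
 [509.5876306  205.92660197  56.        ]
 [546.41328804 150.15962868  56.        ]
 [501.75848432 121.37595688  56.        ]]
[488.31954561 192.83402723  56.        ] [524.08588618 135.76779278  56.        ] 67.34824594808329 49.94985294630137 -1.010938591134437
[ 234  192   56   81 4215]
[506.19175855 162.88339302  -1.0036459 ] 232.4375
[506.02865273 162.99579038  -1.00903585] 236.0
grasp [496.81659614 179.27673649  56.        ]
[[-0.88, 0.05, 2.28, 0.002, 100.0], [-0.88, 0.05, 2.28, 0.002, 100.0], [-0.89, 0.05, 2.28, 0.002, 100.0], [-0.88, 0.05, 2.27, 0.002, 100.0], [-0.89, 0.05, 2.28, 0.001, 100.0]]
```

>>> servo_tool(plan=[[-0.85, 0, 2.9, 0, 100], [-0.85, 0, 2.9, 0, 100], [-0.85, 0.1, 2.9, 0, 100], [-0.85, 0.1, 2.9, 0, 100], [-0.85, 0, 2.9, 0, 100]])

```text
clock: 5.27
ee_pos: [495.3, 180.2, 127.5]
tcp_rot: [-0.001, 0.48, 0.877, -0.001]
ft_force: [0.2, -0.4, 0.1]
grip_width: 84.8
grip_force: 0.0
```

>>> servo_tool(plan=[[0, 0, 1.2, 0, 100], [0, 0, 1.2, 0, 100], [0, 0, 1, 0, 100], [0, 0, 1, 0, 100], [0, 0, 0.6, 0, 100]])

```text
clock: 5.68
ee_pos: [496.6, 181.1, 80.5]
tcp_rot: [0.0, 0.48, 0.877, 0.0]
ft_force: [-0.2, 0.4, 0.0]
grip_width: 85.5
grip_force: 0.0
```

>>> servo_tool(plan=[[0, 0, 0, 0, 100], [0, 0, 0, 0, 100]])

```text
clock: 5.85
ee_pos: [496.9, 181.0, 81.4]
tcp_rot: [0.0, 0.48, 0.877, 0.0]
ft_force: [0.8, -0.1, 0.8]
grip_width: 85.4
grip_force: 0.0
```

```bash
python3 - <<'E'
from h import *
s=telemetry.read_state(); print(s["clock"],s["ee_pos"],theta(s),s["ft_force"])
E
```

```text
5.85 [496.89485831 180.98857366  81.36214767] 2.1402811759361473 [ 0.79450496 -0.06218767  0.84612213]
```

>>> servo_tool(plan=[[0, 0, 0, 0, 30], [0, 0, 0, 0, 30], [0, 0, 0, 0, 30], [0, 0, 0, 0, 30], [0, 0, 0, 0, 30]], grip_force=20)

```text
clock: 6.27
ee_pos: [497.4, 180.8, 81.9]
tcp_rot: [0.001, 0.48, 0.877, 0.001]
ft_force: [-0.0, 0.8, 3.4]
grip_width: 51.8
grip_force: 21.7
```

>>> servo_tool(plan=[[0, 0, -0.8, 0, 30], [0.8, 0, -1.5, 0, 30], [1, 0, -2, 0, 30], [1, 0, -2, 0, 30], [1, 0, -1.7, 0, 30]])

```text
clock: 6.68
ee_pos: [475.7, 212.8, 162.1]
tcp_rot: [-0.0, 0.48, 0.877, -0.0]
ft_force: [0.5, 0.7, -1.5]
grip_width: 51.8
grip_force: 21.4
```

>>> servo_tool(plan=[[1, 0, 0, 0, 30], [1, 0, 0, 0, 30], [0, 0, 0, 0, 30]])

```text
clock: 6.93
ee_pos: [463.5, 230.4, 159.6]
tcp_rot: [-0.001, 0.48, 0.877, -0.001]
ft_force: [-0.3, -0.2, -1.3]
grip_width: 51.9
grip_force: 21.4
```

```bash
python3 - <<'E'
from h import *
s=telemetry.read_state(); print(s["clock"],s["ee_pos"],theta(s),s["ft_force"],s["ft_torque"],s["grip_width"])
a=grab_frame("scene");b=grab_frame("side"); w=grab_frame("wrist")
A=a[130:270,290:430];B=b[90:230,150:290]
t=cv2.resize(np.hstack([A,B])[:,:,::-1],(520,260),interpolation=cv2.INTER_CUBIC)
cv2.imwrite("pics/s5.png",np.hstack([t,cv2.resize(w[:,:,::-1],(280,260))]))
E
```

```text
6.9333 [463.54514208 230.43590048 159.64264889] 2.1412041510218263 [-0.28985092 -0.24228753 -1.27234788] [-0.01202211 -0.01047935 -0.00488512] 51.915324914883016
```

View pics/s5.png

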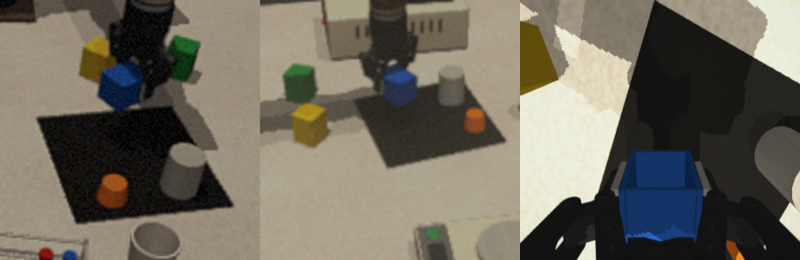

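The picture shows the pot held in the air between the pads, with the mouth toward tool +x (the wrist camera sees inside) and the base drooping a little. I measure the tilt and see whether it keeps swinging.

>>> servo_tool(plan=[[0, 0, 0, 0, 30], [0, 0, 0, 0, 30], [0, 0, 0, 0, 30], [0, 0, 0, 0, 30], [0, 0, 0, 0, 30]])

```text
clock: 7.5
ee_pos: [465.5, 229.3, 160.8]
tcp_rot: [-0.0, 0.48, 0.877, -0.0]
ft_force: [0.2, -0.3, -1.7]
grip_width: 51.7
grip_force: 21.4
```

```bash
cat >> h.py <<'E'
def corners(p,th,a,g,al,off=0,half=26):
    d=-np.array([np.cos(th),np.sin(th),0]); z=np.array([0,0,1.]); l=np.cross(z,d)
    u=np.cos(al)*d-np.sin(al)*z; n=np.cos(al)*z+np.sin(al)*d
    G=np.array(p)-g*z; return np.array([G+(t-a)*u+off*n+s1*half*l+s2*half*n for t in(0,68) for s1 in(-1,1) for s2 in(-1,1)])
def tilt():
    s=telemetry.read_state(); p,th=s["ee_pos"],theta(s); print(s["clock"],p,th,s["ft_force"])
    D=[]
    for n in("scene","side","wrist"):
        c=get_calibration(n); i=grab_frame(n); f=i.astype(int)
        m=((f[...,2]-f[...,0])>(25 if n!="wrist" else 50)).astype(np.uint8); uv=proj(c,corners(p,th,15,50,.5)).mean(0); w=np.zeros_like(m)
        r=35 if n!="wrist" else 200; u,v=np.int32(uv); w[max(v-r,0):v+r,max(u-r,0):u+r]=1; m*=w
        nl,lab,st,ce=cv2.connectedComponentsWithStats(m); k=1+np.argmax(st[1:,4]); D.append((c,(lab==k).astype(np.float32),30 if n=="wrist" else 1))
    def cost(x): return sum(np.abs(sil(c,corners(p,th,x[1],50,x[0],x[2]),2)-m).sum()/w for c,m,w in D)
    for al in np.arange(-.2,1.9,.15): 
        r=cost([al,15,0]); print(round(al,2),round(r,1),end="; ")
    b=min((minimize(cost,[al,15,0],method="Nelder-Mead",options=dict(initial_simplex=[[al,15,0],[al+.15,15,0],[al,19,0],[al,15,4]],maxiter=80)) for al in(.1,.5,.9,1.3,1.6)),key=lambda r:r.fun); print("\nfit alpha,a,off",b.x,b.fun)
E
python3 -c "
from h import *
tilt()"
```

```text
7.5 [465.53467042 229.33743123 160.83375242] 2.139431125213242 [ 0.19978891 -0.31183907 -1.73682274]
-0.2 609.3; -0.05 515.3; 0.1 531.2; 0.25 570.1; 0.4 599.2; 0.55 600.0; 0.7 538.0; 0.85 518.4; 1.0 564.7; 1.15 632.2; 1.3 724.2; 1.45 815.1; 1.6 883.3; 1.75 965.2; 1.9 1042.7; 
fit alpha,a,off [ 0.794151   12.14956803  4.00551798] 449.066650390625
```

```bash
python3 - <<'E'
from h import *
s=telemetry.read_state(); c=get_calibration("wrist"); p,th=s["ee_pos"],theta(s)
for al in(-.1,0,.1,.2,.4,.8,1.2,1.57): print(al,proj(c,corners(p,th,14,50,al))[:6].round(0).tolist())
E
```

```text
-0.1 [[207.0, 228.0], [182.0, 277.0], [315.0, 228.0], [342.0, 278.0], [210.0, 354.0], [190.0, 451.0]]
0 [[206.0, 224.0], [182.0, 287.0], [315.0, 224.0], [343.0, 287.0], [212.0, 342.0], [193.0, 442.0]]
0.1 [[205.0, 220.0], [182.0, 296.0], [316.0, 221.0], [343.0, 297.0], [213.0, 331.0], [196.0, 432.0]]
0.2 [[204.0, 217.0], [181.0, 306.0], [317.0, 217.0], [343.0, 306.0], [214.0, 320.0], [199.0, 422.0]]
0.4 [[203.0, 212.0], [182.0, 323.0], [319.0, 212.0], [343.0, 323.0], [215.0, 297.0], [204.0, 400.0]]
0.8 [[198.0, 209.0], [185.0, 350.0], [325.0, 209.0], [339.0, 350.0], [216.0, 255.0], [210.0, 353.0]]
1.2 [[192.0, 217.0], [190.0, 361.0], [331.0, 217.0], [333.0, 361.0], [215.0, 216.0], [214.0, 308.0]]
1.57 [[187.0, 237.0], [195.0, 358.0], [337.0, 237.0], [327.0, 358.0], [213.0, 184.0], [216.0, 268.0]]
```

The corner pixels match a tilt of about 0, so the pads hold too firmly for the pot to swing. I'll set it back on the mat and regrip it high and nearer the base, 44 mm from the mouth. Then I'll roll it upright over its base edge with the mat's friction.

>>> servo_tool(plan=[[0, 0, 2.5, 0, 30], [0, 0, 2.5, 0, 30], [0, 0, 1.5, 0, 30], [0, 0, 0.8, 0, 30], [0, 0, 0.5, 0, 30]])

```text
clock: 8.07
ee_pos: [464.8, 229.3, 81.8]
tcp_rot: [-0.001, 0.48, 0.877, -0.001]
ft_force: [-8.4, -0.4, 19.9]
grip_width: 52.0
grip_force: 24.0
```

>>> servo_tool(plan=[[0, 0, 0, 0, 30], [0, 0, 0, 0, 90], [0, 0, 0, 0, 90], [0, 0, 0, 0, 90], [0, 0, 0, 0, 90]])

```text
clock: 8.48
ee_pos: [466.0, 229.7, 83.8]
tcp_rot: [0.001, 0.48, 0.877, 0.001]
ft_force: [-0.2, 0.9, -0.7]
grip_width: 77.2
grip_force: 0.0
```

>>> servo_tool(plan=[[0, 0, -0.9, 0, 90], [-1, 0, -1, 0, 90], [-1, 0, -1, 0, 90], [-1, 0, 0, 0, 90], [0, 0, 0, 0, 90]])

```text
clock: 8.9
ee_pos: [483.9, 202.8, 113.9]
tcp_rot: [0.002, 0.481, 0.877, 0.001]
ft_force: [-0.5, -1.2, 0.2]
grip_width: 76.9
grip_force: 0.0
```

```bash
python3 - <<'E'
from h import *
s=telemetry.read_state(); print(s["clock"],s["ee_pos"],theta(s),s["ft_force"],s["grip_width"])
i=grab_frame("wrist"); c=get_calibration("wrist"); s=telemetry.read_state();np.savez("pics/w6.npz",i=i,**c)
cv2.imwrite("pics/w6.png",i[:,:,::-1]); p=s["ee_pos"]
for a in(38,44,50): print(a,proj(c,corners([p[0],p[1],30],theta(s),a,0,0)).round(0).tolist())
E
```

```text
8.9 [483.9360388  202.78472056 113.85110466] 2.1377872136582052 [-0.50829863 -1.21311789  0.2379921 ] 76.89501626894095
38 [[213.0, 160.0], [196.0, 187.0], [307.0, 160.0], [327.0, 187.0], [217.0, 270.0], [204.0, 330.0], [302.0, 270.0], [317.0, 330.0]]
44 [[212.0, 149.0], [195.0, 172.0], [308.0, 149.0], [327.0, 172.0], [217.0, 261.0], [203.0, 319.0], [303.0, 261.0], [318.0, 319.0]]
50 [[212.0, 138.0], [194.0, 157.0], [308.0, 138.0], [328.0, 157.0], [216.0, 252.0], [202.0, 307.0], [303.0, 252.0], [319.0, 307.0]]
```

View pics/w6.png

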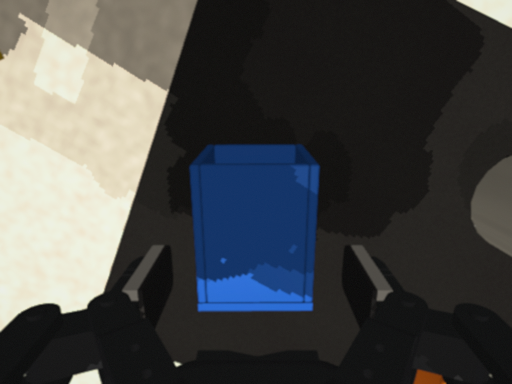

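The picture shows the pot lying on the mat with its mouth edge at v≈163 and base edge at v≈306, so the pads sit about 47 mm from the mouth. I'll close at 20 N and start the roll.

>>> servo_tool(plan=[[0, 0, 0.1, 0, 30], [0, 0, 0, 0, 30], [0, 0, 0, 0, 30], [0, 0, 0, 0, 30]], grip_force=20)

```text
clock: 9.28
ee_pos: [481.1, 204.3, 110.3]
tcp_rot: [-0.0, 0.48, 0.877, -0.0]
ft_force: [0.0, 0.5, -0.6]
grip_width: 51.4
grip_force: 21.7
```

>>> servo_tool(plan=[[-0.7, 0, -0.2, 0, 30], [-0.75, 0, -0.15, 0, 30], [-0.8, 0, 0, 0, 30], [-0.8, 0, 0.1, 0, 30], [-0.75, 0, 0.2, 0, 30]])

```text
clock: 9.7
ee_pos: [502.8, 171.3, 111.6]
tcp_rot: [0.0, 0.48, 0.877, 0.0]
ft_force: [1.2, 0.4, -1.4]
grip_width: 51.5
grip_force: 21.7
```

```bash
python3 - <<'E'
from h import *
s=telemetry.read_state(); p,th=s["ee_pos"],theta(s); print(s["clock"],p,th,s["ft_force"],s["ft_torque"],s["grip_width"])
D=[]
for n in("scene","side"):
    c=get_calibration(n); i=grab_frame(n); uv=proj(c,corners(p,th,47,64,.5,18)).mean(0); m,st=comp(i,uv,30); D.append((c,m)); print(n,uv,st)
w=grab_frame("wrist"); np.save("pics/w7.npy",w); cv2.imwrite("pics/w7.png",w[:,:,::-1])
for al in np.arange(-.1,1.8,.1):
    print(round(al,1),[round(float(np.abs(sil(c,corners(p,th,47,64,al,18),2)-m).sum())) for c,m in D],end=" ")
c=get_calibration("wrist")
print()
for al in(0,.4,.8,1.2): print(al,proj(c,corners(p,th,47,64,al,18)).round(0).tolist())
E
```

```text
9.7 [502.83889126 171.33445868 111.6203748 ] 2.139410159850029 [ 1.22118487  0.40736763 -1.44305536] [-0.0219651   0.0203243   0.02046123] 51.475219668249
scene [344.01940945 190.79671025] [330 188  28  25 342]
side [231.95445406 147.95541558] [230 150  12  17 100]
-0.1 [619, 362] 0.0 [617, 379] 0.1 [618, 378] 0.2 [614, 369] 0.3 [618, 375] 0.4 [604, 375] 0.5 [594, 367] 0.6 [581, 359] 0.7 [568, 343] 0.8 [537, 332] 0.9 [527, 323] 1.0 [510, 331] 1.1 [498, 332] 1.2 [479, 334] 1.3 [460, 327] 1.4 [442, 323] 1.5 [422, 322] 1.6 [408, 317] 1.7 [399, 312] 
0 [[202.0, 159.0], [172.0, 195.0], [322.0, 159.0], [357.0, 195.0], [209.0, 294.0], [187.0, 385.0], [314.0, 294.0], [340.0, 385.0]]
0.4 [[194.0, 170.0], [164.0, 290.0], [331.0, 170.0], [366.0, 290.0], [210.0, 278.0], [196.0, 391.0], [312.0, 278.0], [330.0, 391.0]]
0.8 [[186.0, 205.0], [166.0, 385.0], [341.0, 205.0], [364.0, 386.0], [211.0, 260.0], [204.0, 375.0], [311.0, 260.0], [320.0, 375.0]]
1.2 [[180.0, 261.0], [177.0, 439.0], [348.0, 261.0], [352.0, 439.0], [211.0, 243.0], [210.0, 347.0], [312.0, 243.0], [313.0, 347.0]]
```

The force reading is only the pot's weight, so the base edge has left the mat and nothing is rolling. I'll back off, press it on the mat and roll again with some downward force.

>>> servo_tool(plan=[[1, 0, -0.4, 0, 30], [1.5, 0, 0, 0, 30], [1.5, 0, 0, 0, 30], [0, 0, 0.3, 0, 30], [0, 0, 0.2, 0, 30]])

```text
clock: 10.27
ee_pos: [479.7, 206.9, 110.4]
tcp_rot: [0.0, 0.479, 0.878, 0.0]
ft_force: [-0.3, 1.1, -1.0]
grip_width: 51.4
grip_force: 21.7
```

>>> servo_tool(plan=[[0, 0, 0.15, 0, 30], [0, 0, 0, 0, 30]])

```text
clock: 10.43
ee_pos: [480.5, 206.6, 110.3]
tcp_rot: [-0.001, 0.48, 0.877, 0.0]
ft_force: [-4.1, 1.8, 7.5]
grip_width: 51.8
grip_force: 22.7
```

```bash
python3 - <<'E'
from h import *
s=telemetry.read_state(); p,th=s["ee_pos"],theta(s); print(s["clock"],p,th,s["ft_force"],s["ft_torque"])
E
```

```text
10.4333 [480.4745633  206.64389698 110.31846033] 2.139502953569529 [-4.14063444  1.76688288  7.5401816 ] [ 0.30766427  0.83357649 -0.04916639]
```

>>> servo_tool(plan=[[-0.5, 0, 0.1, 0, 30], [-0.6, 0, 0, 0, 30], [-0.6, 0, 0, 0, 30]])

```text
clock: 10.68
ee_pos: [491.0, 192.8, 110.3]
tcp_rot: [0.0, 0.481, 0.877, 0.002]
ft_force: [-9.4, 11.2, 21.2]
grip_width: 51.5
grip_force: 24.8
```

```bash
python3 - <<'E'
from h import *
s=telemetry.read_state(); p,th=s["ee_pos"],theta(s); print(s["clock"],p,th,s["ft_force"],s["ft_torque"])
w=grab_frame("wrist"); np.save("pics/w8.npy",w); c=get_calibration("wrist")
f=w.astype(int); m=((f[...,2]-f[...,0])>50).astype(np.uint8); nl,lab,st,ce=cv2.connectedComponentsWithStats(m); k=1+np.argmax(st[1:,4]); print(st[k])
for al in(0,.2,.4,.6,.8): print(al,proj(c,corners(p,th,47,60,al,18)).round(0)[[0,1,2,3,5,7]].tolist())
E
```

```text
10.6833 [490.98200353 192.81667111 110.30624695] 2.1386437577568964 [-9.43531939 11.22621127 21.24016036] [ 2.15175397  1.45709357 -0.09950339]
[  191   148   134   173 21263]
0 [[199.0, 157.0], [166.0, 194.0], [322.0, 157.0], [359.0, 194.0], [183.0, 391.0], [341.0, 391.0]]
0.2 [[194.0, 160.0], [161.0, 240.0], [327.0, 160.0], [366.0, 240.0], [187.0, 397.0], [335.0, 397.0]]
0.4 [[190.0, 168.0], [157.0, 293.0], [332.0, 168.0], [370.0, 293.0], [192.0, 396.0], [330.0, 396.0]]
0.6 [[186.0, 183.0], [157.0, 346.0], [337.0, 183.0], [370.0, 346.0], [196.0, 390.0], [325.0, 389.0]]
0.8 [[181.0, 204.0], [160.0, 393.0], [342.0, 204.0], [367.0, 392.0], [200.0, 379.0], [320.0, 379.0]]
```

```bash
python3 - <<'E'
from h import *
c=get_calibration("wrist"); s=telemetry.read_state(); p,th=s["ee_pos"],theta(s); print(p,s["ft_force"])
for al in(0,.1,.2,.4,.6,.8): print(al,proj(c,corners(p,th,47,62,al,-18)).round(0)[[0,1,2,3,5,7]].tolist())
cv2.imwrite("pics/w8.png",np.load("pics/w8.npy")[:,:,::-1])
E
```

```text
[491.69605329 191.92008821 110.2582784 ] [-2.97189164  3.59804317  8.57306382]
0 [[211.0, 145.0], [193.0, 167.0], [308.0, 145.0], [329.0, 167.0], [202.0, 317.0], [319.0, 317.0]]
0.1 [[209.0, 138.0], [191.0, 172.0], [310.0, 138.0], [332.0, 172.0], [202.0, 315.0], [318.0, 315.0]]
0.2 [[207.0, 132.0], [189.0, 179.0], [312.0, 132.0], [334.0, 179.0], [203.0, 313.0], [317.0, 313.0]]
0.4 [[203.0, 123.0], [184.0, 198.0], [317.0, 123.0], [339.0, 198.0], [205.0, 307.0], [316.0, 307.0]]
0.6 [[198.0, 118.0], [181.0, 223.0], [323.0, 118.0], [343.0, 223.0], [206.0, 300.0], [314.0, 300.0]]
0.8 [[193.0, 119.0], [178.0, 253.0], [329.0, 119.0], [347.0, 252.0], [207.0, 293.0], [313.0, 292.0]]
```

View pics/w8.png

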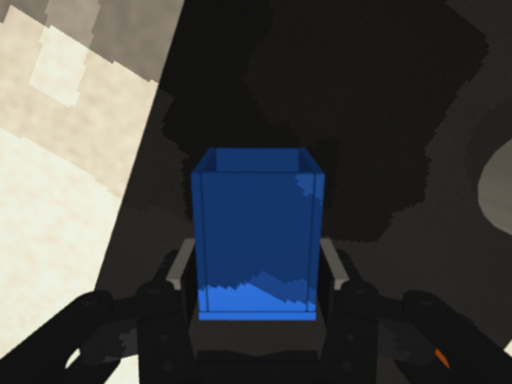

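The picture shows the pot still lying flat (mouth edge v≈172, base edge v≈318). It slid on the mat with a force ratio of about 0.7 and did not roll. I'll regrip with the fingertips only, higher and nearer the base edge, so the pad torque is smaller and the lever better.

>>> servo_tool(plan=[[0, 0, -0.1, 0, 90], [0, 0, 0, 0, 90], [0, 0, 0, 0, 90], [-0.5, 0, -0.5, 0, 90], [-0.5, 0, -0.5, 0, 90]])

```text
clock: 11.15
ee_pos: [494.6, 182.9, 118.6]
tcp_rot: [-0.001, 0.48, 0.877, -0.001]
ft_force: [0.3, 0.2, -0.7]
grip_width: 77.1
grip_force: 0.0
```

>>> servo_tool(plan=[[0, 0, 0, 0, 90], [0, 0, 0, 0, 30], [0, 0, 0, 0, 30], [0, 0, 0, 0, 30], [0, 0, 0, 0, 30]], grip_force=20)

```text
clock: 11.57
ee_pos: [495.3, 183.2, 119.2]
tcp_rot: [0.0, 0.48, 0.877, 0.0]
ft_force: [-0.0, -1.1, 2.5]
grip_width: 51.5
grip_force: 21.4
```

>>> servo_tool(plan=[[0, 0, 0.2, 0, 30], [-0.5, 0, 0.1, 0, 30], [-0.7, 0, 0, 0, 30], [-0.7, 0, 0, 0, 30]])

```text
clock: 11.9
ee_pos: [505.6, 168.3, 118.0]
tcp_rot: [-0.001, 0.48, 0.877, 0.001]
ft_force: [-2.6, 3.1, 7.0]
grip_width: 51.2
grip_force: 23.9
```

```bash
cat >> h.py <<'E'
def wlook(name):
    s=telemetry.read_state(); p,th=s["ee_pos"],theta(s); print(s["clock"],p,th,s["ft_force"],s["ft_torque"],s["grip_width"])
    w=grab_frame("wrist"); np.save(f"pics/{name}.npy",w)
    f=w.astype(int); m=((f[...,2]-f[...,0])>30).astype(np.uint8); nl,lab,st,ce=cv2.connectedComponentsWithStats(m); k=1+np.argmax(st[1:,4]); print(st[k]); m=lab==k
    print("row:left,right", [(v,*np.flatnonzero(m[v])[[0,-1]].tolist()) for v in range(st[k][1]+2,st[k][1]+st[k][3],12) if m[v].any()])
    g=cv2.GaussianBlur(w.astype(np.float32).sum(2),(0,0),1); col=g[:,235:275].mean(1); e=np.diff(col); print("edges",[(int(v),int(e[v])) for v in range(60,370) if abs(e[v])>8])
E
python3 -c "
from h import *
wlook('w9')"
```

```text
11.9 [505.55450662 168.30208031 117.96900107] 2.139691524256021 [-2.55878479  3.08432494  7.00008012] [0.66511359 0.64001086 0.05008103] 51.21461408538846
[  185   101   145   181 22992]
row:left,right [(103, 203, 310), (115, 198, 315), (127, 193, 321), (139, 188, 326), (151, 185, 329), (163, 187, 327), (175, 188, 326), (187, 190, 324), (199, 191, 323), (211, 193, 321), (223, 194, 320), (235, 196, 318), (247, 198, 316), (259, 199, 315), (271, 201, 313)]
edges [(99, 13), (100, 27), (101, 33), (102, 25), (103, 12), (268, 9), (269, 13), (270, 12), (273, 22), (274, 29), (275, 19), (276, 9), (278, -27), (279, -61), (280, -71), (281, -46), (282, -15), (327, 15), (328, 26), (329, 35), (330, 39), (331, 41), (332, 42), (333, 43), (334, 44), (335, 44), (336, 43), (337, 42), (338, 40), (339, 38), (340, 33), (341, 24), (342, 13), (350, -20), (351, -50), (352, -90), (353, -123), (354, -133), (355, -113), (356, -68), (357, -26)]
```

The mouth band has grown from 24 to 50 px, so the pot is now rolling. I continue the arc.

>>> servo_tool(plan=[[-0.75, 0, 0.05, 0, 30], [-0.75, 0, 0.2, 0, 30], [-0.75, 0, 0.3, 0, 30], [-0.7, 0, 0.35, 0, 30]])

```text
clock: 12.28
ee_pos: [521.6, 142.7, 107.5]
tcp_rot: [-0.0, 0.48, 0.877, 0.001]
ft_force: [-0.3, 2.5, 2.7]
grip_width: 51.6
grip_force: 23.1
```

```bash
python3 -c "
from h import *
wlook('w10')"
```

```text
12.2833 [521.55108766 142.74263642 107.47239245] 2.1395451324717554 [-0.26595312  2.46273487  2.72452659] [ 0.5400246   0.10778647 -0.0451662 ] 51.583801132437266
[  167    73   181   193 30251]
row:left,right [(75, 185, 329), (87, 183, 331), (99, 181, 333), (111, 180, 334), (123, 178, 336), (135, 177, 337), (147, 175, 339), (159, 173, 341), (171, 172, 342), (183, 170, 344), (195, 168, 346), (207, 170, 345), (219, 177, 338), (231, 184, 331), (243, 191, 323), (255, 197, 317)]
edges [(71, 20), (72, 32), (73, 30), (74, 16), (80, -10), (81, -11), (171, 9), (203, -8), (204, -10), (260, 9), (261, 12), (262, 10), (264, -18), (265, -26), (266, -17), (298, 14), (299, 26), (300, 35), (301, 41), (302, 42), (303, 41), (304, 40), (305, 41), (306, 42), (307, 43), (308, 42), (309, 39), (310, 37), (311, 35), (312, 27), (313, 16), (350, -19), (351, -50), (352, -91), (353, -124), (354, -133), (355, -111), (356, -67), (357, -25)]
```

>>> servo_tool(plan=[[-0.5, 0, 0.5, 0, 30], [-0.4, 0, 0.6, 0, 30], [-0.3, 0, 0.7, 0, 30], [-0.1, 0, 0.6, 0, 30]])

```text
clock: 12.67
ee_pos: [531.1, 129.8, 85.0]
tcp_rot: [0.004, 0.479, 0.878, 0.0]
ft_force: [2.7, -6.5, 12.2]
grip_width: 51.5
grip_force: 33.7
```

```bash
python3 -c "
from h import *
wlook('w11')"
```

```text
12.6667 [531.13372436 129.77520558  85.01279671] 2.141450063575995 [ 2.66948397 -6.49848956 12.15030002] [-0.74750411 -0.02312208  0.06049901] 51.49221906491288
[  153   113   205   204 40583]
row:left,right [(115, 157, 356), (127, 153, 356), (139, 153, 356), (151, 154, 356), (163, 154, 356), (175, 154, 356), (187, 155, 356), (199, 155, 356), (211, 155, 356), (223, 156, 356), (235, 156, 356), (247, 156, 357), (259, 156, 357), (271, 157, 357), (283, 157, 357), (295, 157, 357), (307, 157, 357)]
edges [(112, 21), (113, 32), (114, 30), (115, 18), (116, 9), (126, -11), (127, -14), (128, -16), (129, -13), (149, 15), (150, 26), (151, 24), (152, 13), (247, -8), (248, -18), (249, -23), (250, -17), (299, 11), (300, 15), (301, 14), (302, 11), (311, 15), (312, 66), (313, 134), (314, 153), (315, 101), (316, 37), (350, -19), (351, -49), (352, -90), (353, -123), (354, -133), (355, -111), (356, -67), (357, -25)]
```

The mouth now looks nearly square to the camera (about 200 × 202 px), so the pot is close to upright. I release it, rise and measure.

>>> servo_tool(plan=[[0, 0, -0.1, 0, 95], [0, 0, 0, 0, 95], [0, 0, 0, 0, 95], [0, 0, 0, 0, 95], [0, 0, -2, 0, 95]])

```text
clock: 13.13
ee_pos: [524.7, 131.3, 99.7]
tcp_rot: [-0.004, 0.48, 0.877, -0.003]
ft_force: [-0.8, 0.5, -0.0]
grip_width: 81.2
grip_force: 0.0
```

>>> servo_tool(plan=[[0, 0, -4, 0, 95], [0, 0, -4, 0, 95], [0, 0, -4, 0, 95], [0, 0, -4, 0, 95], [0, 0, 0, 0, 95]])

```text
clock: 13.55
ee_pos: [531.6, 132.0, 273.6]
tcp_rot: [0.007, 0.48, 0.877, 0.004]
ft_force: [1.1, 1.0, 1.3]
grip_width: 81.2
grip_force: 0.0
```

>>> servo_tool(plan=[[0, 0, 0, 0, 95], [0, 0, 0, 0, 95], [0, 0, 0, 0, 95]])

```text
clock: 13.8
ee_pos: [527.0, 131.4, 261.5]
tcp_rot: [-0.002, 0.48, 0.877, -0.001]
ft_force: [0.1, -0.5, 0.9]
grip_width: 81.4
grip_force: 0.0
```

```bash
python3 - <<'E'
from h import *
wlook('w12'); w=np.load('pics/w12.npy'); s=telemetry.read_state(); p,th=s["ee_pos"],theta(s); c=get_calibration("wrist")
f=w.astype(int); m=((f[...,2]-f[...,0])>30).astype(np.uint8); nl,lab,st,ce=cv2.connectedComponentsWithStats(m); k=1+np.argmax(st[1:,4]); m=(lab==k).astype(np.float32); print(p)
x0=ray(c,[ce[k]],[60])[0]
def cost(q): return np.abs(sil(c,box(q[0],q[1],q[2],26,26,4,72))-m).sum()
b=min((minimize(cost,[*x0[:2],w0],method="Nelder-Mead",options=dict(initial_simplex=[[x0[0],x0[1],w0],[x0[0]+8,x0[1],w0],[x0[0],x0[1]+8,w0],[x0[0],x0[1],w0+.2]])) for w0 in(th-np.pi-.1,th-np.pi+.1)),key=lambda r:r.fun); print(b.x,b.fun,m.sum())
cv2.imwrite("pics/w12.png",w[:,:,::-1])
E
```

```text
13.8 [526.99641636 131.42370109 261.53797459] 2.1399649185339307 [ 0.05624678 -0.52270833  0.87988501] [0.03046323 0.04483106 0.03296038] 81.40414882432557
[ 228  119   69   74 4697]
row:left,right [(121, 234, 289), (133, 228, 294), (145, 229, 294), (157, 230, 295), (169, 230, 295), (181, 231, 295)]
edges [(118, 15), (119, 20), (120, 16), (126, 15), (127, 17), (128, 10), (131, 20), (132, 28), (133, 23), (134, 12), (138, 9), (139, 8), (150, -12), (151, -14), (152, -11), (153, -8), (154, -10), (155, -18), (156, -26), (157, -23), (158, -12), (168, -10), (169, -10), (184, 26), (185, 57), (186, 72), (187, 51), (189, -46), (190, -74), (191, -68), (192, -39), (193, -10), (194, 8), (195, 20), (196, 29), (197, 33), (198, 36), (199, 38), (200, 38), (201, 37), (202, 37), (203, 37), (204, 37), (205, 37), (206, 36), (207, 36), (208, 34), (209, 31), (210, 24), (211, 14), (350, -18), (351, -50), (352, -91), (353, -125), (354, -133), (355, -111), (356, -66), (357, -24)]
[526.98960437 131.41080588 261.32796056]
[516.44295309 150.70226368  -0.9549011 ] 80.0 4697.0
```

>>> servo_tool(plan=[[0.8, 0.1, 3, -0.047, 95], [0.8, 0, 3, 0, 95], [0.6, 0, 3, 0, 95], [0, 0, 2.5, 0, 95], [0, 0, 2, 0, 95]])

```text
clock: 14.27
ee_pos: [514.0, 150.2, 124.5]
tcp_rot: [-0.003, 0.459, 0.888, -0.002]
ft_force: [0.1, -0.9, -0.4]
grip_width: 81.6
grip_force: 0.0
```

>>> servo_tool(plan=[[0, 0, 1.2, 0, 95], [0, 0, 0.6, 0, 95], [0, 0, 0, 0, 95], [0, 0, 0, 0, 95]])

```text
clock: 14.6
ee_pos: [517.0, 150.1, 111.2]
tcp_rot: [0.0, 0.46, 0.888, 0.0]
ft_force: [-0.5, 0.5, 0.3]
grip_width: 81.2
grip_force: 0.0
```

```bash
python3 -c "
from h import *
s=telemetry.read_state(); p,th=s['ee_pos'],theta(s); d=np.array([516.4,150.7])-p[:2]
print(s['clock'],p,th,s['ft_force'],'tool err',d@[np.cos(th),np.sin(th)],d@[np.sin(th),-np.cos(th)])"
```

```text
14.6 [517.00060693 150.06756156 111.19600457] 2.186687882043054 [-0.46949557  0.4931761   0.2826481 ] tool err 0.8631959112109284 -0.12489950741556992
```

>>> servo_tool(plan=[[0, 0, 0, 0, 30], [0, 0, 0, 0, 30], [0, 0, 0, 0, 30], [0, 0, 0, 0, 30], [0, 0, 0, 0, 30]], grip_force=30)

```text
clock: 15.02
ee_pos: [517.7, 150.2, 112.5]
tcp_rot: [0.001, 0.459, 0.888, 0.001]
ft_force: [0.2, 0.1, 4.8]
grip_width: 51.6
grip_force: 32.3
```

>>> servo_tool(plan=[[0, 0, -1, 0, 30], [0, 0, -3, 0, 30], [0, 0, -4, 0, 30], [0, 0, -4, 0, 30], [0, 0, -2, 0, 30]])

```text
clock: 15.43
ee_pos: [517.7, 150.3, 256.3]
tcp_rot: [0.003, 0.459, 0.888, 0.002]
ft_force: [0.7, 0.9, 0.4]
grip_width: 51.2
grip_force: 32.0
```

```bash
python3 - <<'E'
from h import *
s=telemetry.read_state(); p,th=s['ee_pos'],theta(s); print(s['clock'],p,th,s['ft_force'],s['grip_width'],s["q"]); t=1.57
p,th=rows(p,th,[560,0,250],th-.3,5,30)
p,th=rows(p,th,[600,-150,250],t,5,30)
p,th=rows(p,th,[612.5,-229,240],t,5,30)
E
```

```text
15.4333 [517.73897252 150.28443289 256.26882572] 2.1870087230023727 [0.73866509 0.86732376 0.44786862] 51.1864247871413 [ 9.42375389e-02  2.95179454e-02  1.95717891e+00 -4.05067526e-06
  1.14847058e+00 -5.21973209e-01]
[[-2.94, -1.05, 0.13, 0.06, 30.0], [-3.0, -0.87, 0.12, 0.06, 30.0], [-3.05, -0.69, 0.13, 0.06, 30.0], [-3.08, -0.5, 0.12, 0.06, 30.0], [-3.1, -0.32, 0.13, 0.06, 30.0]]
[[-3.1, -0.17, -0.0, 0.063, 30.0], [-3.11, 0.02, -0.0, 0.064, 30.0], [-3.1, 0.22, -0.0, 0.063, 30.0], [-3.07, 0.42, -0.0, 0.064, 30.0], [-3.04, 0.61, -0.0, 0.063, 30.0]]
[[-1.58, 0.25, 0.2, 0.0, 30.0], [-1.58, 0.25, 0.2, 0.0, 30.0], [-1.58, 0.25, 0.2, 0.0, 30.0], [-1.58, 0.25, 0.2, 0.0, 30.0], [-1.58, 0.26, 0.2, 0.0, 30.0]]
```

>>> servo_tool(plan=[[-2.9, -1, 0.1, 0.06, 30], [-3, -0.9, 0.1, 0.06, 30], [-3, -0.7, 0.1, 0.06, 30], [-3.1, -0.5, 0.1, 0.06, 30], [-3.1, -0.3, 0.1, 0.06, 30]])

```text
clock: 15.85
ee_pos: [558.2, -0.6, 245.8]
tcp_rot: [-0.001, 0.588, 0.809, -0.0]
ft_force: [0.1, 0.3, -1.3]
grip_width: 51.7
grip_force: 32.0
```

>>> servo_tool(plan=[[-3.1, -0.2, 0, 0.063, 30], [-3.1, 0, 0, 0.063, 30], [-3.1, 0.2, 0, 0.063, 30], [-3.1, 0.4, 0, 0.063, 30], [-3, 0.6, 0, 0.063, 30]])

```text
clock: 16.27
ee_pos: [597.3, -150.7, 245.6]
tcp_rot: [-0.001, 0.708, 0.706, -0.0]
ft_force: [-0.7, -0.4, 0.2]
grip_width: 51.5
grip_force: 31.9
```

>>> servo_tool(plan=[[-1.6, 0.3, 0.2, 0, 30], [-1.6, 0.3, 0.2, 0, 30], [-1.6, 0.3, 0.2, 0, 30], [-1.6, 0.3, 0.2, 0, 30], [-1.6, 0.1, 0.2, 0, 30]])

```text
clock: 16.68
ee_pos: [611.1, -229.9, 235.5]
tcp_rot: [-0.0, 0.706, 0.708, 0.0]
ft_force: [-0.3, 1.1, -0.6]
grip_width: 51.5
grip_force: 31.9
```

>>> servo_tool(plan=[[0, 0, 0, 0, 30], [0, 0, 0, 0, 30], [0, 0, 0, 0, 30]])

```text
clock: 16.93
ee_pos: [610.8, -228.9, 235.7]
tcp_rot: [-0.0, 0.707, 0.708, 0.0]
ft_force: [-0.4, 0.1, -1.4]
grip_width: 51.3
grip_force: 31.9
```

```bash
python3 - <<'E'
from h import *
s=telemetry.read_state(); p,th=s['ee_pos'],theta(s); print(s['clock'],p,th,s['ft_force'],s['grip_width'])
c=get_calibration("wrist"); w=grab_frame("wrist"); c2=get_calibration("wrist"); np.savez("pics/w13.npz",i=w,**c2)
W=cv2.resize(w[:,:,::-1],(460,345)); a=grab_frame("side")[190:290,215:335]
cv2.imwrite("pics/w13.png",np.hstack([W,cv2.resize(a[:,:,::-1],(340,345))])); print(proj(c2,[[613,-230,58]]))
E
```

```text
16.9333 [ 610.77492914 -228.8985124   235.74092136] 1.5721846460488516 [-0.4471072   0.0843316  -1.42202698] 51.32951322066319
[[262.01281519 190.56544656]]
```

View pics/w13.png

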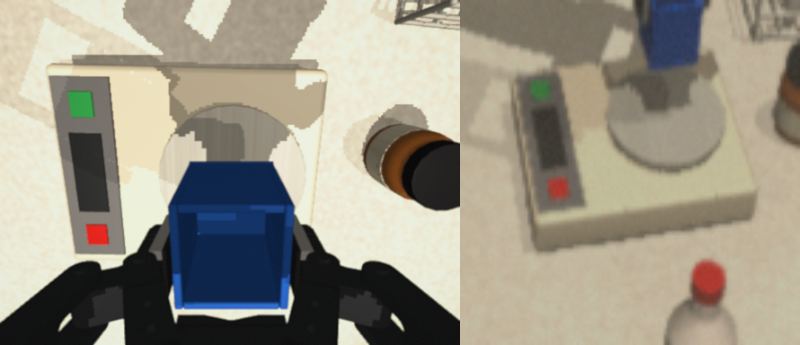

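The pot hangs upright, mouth up. In the wrist picture the pan's left and right edges are at u≈159 and 304 and its far edge at v≈104. I compute its centre from these edges.

```bash
python3 - <<'E'
from h import *
d=dict(np.load("pics/w13.npz")); d.pop("i"); c=d; k=512/460
e=ray(c,np.array([(159,166),(304.5,166),(232,104.5)])*k,[58]*3); print(e)
print("balance corners",ray(c,np.array([(47,66),(328,70)])*k,[45]*2))
# model outline of pan, scaled picture coordinates
for q in([613,-230],[611,-228],[611,-232]):
    a=np.linspace(0,2*np.pi,73); o=proj(c,np.c_[q[0]+65*np.cos(a),q[1]+65*np.sin(a),0*a+58])/k; print(q,o[:,0].min().round(1),o[:,0].max().round(1),o[:,1].min().round(1))
E
```

```text
[[ 546.66829534 -225.45572997   58.        ]
 [ 672.88983043 -225.10897208   58.        ]
 [ 609.83022231 -173.09455717   58.        ]]
balance corners [[ 457.10094092 -143.63054015   45.        ]
 [ 689.40887963 -145.96485156   45.        ]]
[613, -230] 160.7 310.2 94.3
[611, -228] 158.3 308.1 91.7
[611, -232] 158.6 307.7 96.8
```

The balance edge and the pan's far edge put the pan centre at about (611, −238), which agrees with the fixed cameras. I shift 10 mm toward −y and lower.

>>> servo_tool(plan=[[-0.5, 0, 1.5, 0, 30], [-0.5, 0, 1.5, 0, 30], [0, 0, 1.5, 0, 30], [0, 0, 1, 0, 30], [0, 0, 0.5, 0, 30]])

```text
clock: 17.45
ee_pos: [609.4, -238.7, 172.0]
tcp_rot: [-0.003, 0.707, 0.707, -0.001]
ft_force: [-0.8, 0.1, -1.2]
grip_width: 51.6
grip_force: 32.0
```

>>> servo_tool(plan=[[0, 0, 0.3, 0, 30], [0, 0, 0.2, 0, 30], [0, 0, 0.1, 0, 30], [0, 0, 0, 0, 30], [0, 0, 0, 0, 30]])

```text
clock: 17.87
ee_pos: [611.3, -239.6, 170.8]
tcp_rot: [0.001, 0.707, 0.707, 0.0]
ft_force: [-0.2, -0.3, -0.8]
grip_width: 51.7
grip_force: 32.0
```

>>> servo_tool(plan=[[0, 0, 0.1, 0, 30], [0, 0, 0.1, 0, 30], [0, 0, 0, 0, 30], [0, 0, 0, 0, 30]])

```text
clock: 18.2
ee_pos: [610.8, -239.4, 168.0]
tcp_rot: [0.0, 0.707, 0.707, -0.0]
ft_force: [-0.3, 0.2, -1.4]
grip_width: 51.8
grip_force: 32.0
```

>>> servo_tool(plan=[[0, 0, 0.1, 0, 30], [0, 0, 0, 0, 30], [0, 0, 0, 0, 30]])

```text
clock: 18.45
ee_pos: [610.8, -239.4, 166.8]
tcp_rot: [-0.0, 0.707, 0.707, -0.0]
ft_force: [-1.0, 0.4, -1.6]
grip_width: 51.8
grip_force: 32.0
```

>>> servo_tool(plan=[[0, 0, 0.1, 0, 30], [0, 0, 0, 0, 30], [0, 0, 0, 0, 30]])

```text
clock: 18.7
ee_pos: [611.0, -239.4, 166.5]
tcp_rot: [0.0, 0.707, 0.707, 0.0]
ft_force: [-1.9, 1.7, 2.7]
grip_width: 51.8
grip_force: 32.3
```

Contact at about 3–4 N. I release and rise.

>>> servo_tool(plan=[[0, 0, 0, 0, 60], [0, 0, 0, 0, 85], [0, 0, 0, 0, 95], [0, 0, 0, 0, 95], [0, 0, 0, 0, 95]])

```text
clock: 19.12
ee_pos: [610.8, -239.4, 165.6]
tcp_rot: [-0.0, 0.707, 0.707, -0.0]
ft_force: [0.1, -1.0, -0.4]
grip_width: 81.4
grip_force: 0.0
```

>>> servo_tool(plan=[[0, 0, -1, 0, 95], [0, 0, -3, 0, 95], [0, 0, -4, 0, 95], [0, 0, -4, 0, 95], [0, 0, -1, 0, 95]])

```text
clock: 19.53
ee_pos: [613.2, -240.6, 305.7]
tcp_rot: [0.007, 0.707, 0.707, 0.002]
ft_force: [-0.3, 0.4, 2.0]
grip_width: 81.2
grip_force: 0.0
```

>>> servo_tool(plan=[[0, 0, 0, 0, 95], [0, 0, 0, 0, 95], [0, 0, 0, 0, 95]])

```text
clock: 19.78
ee_pos: [610.2, -239.0, 294.0]
tcp_rot: [-0.002, 0.707, 0.707, -0.0]
ft_force: [-0.4, 0.1, -0.2]
grip_width: 80.8
grip_force: 0.0
```

```bash
python3 - <<'E'
from h import *
wlook("w14"); w=np.load('pics/w14.npy'); c=get_calibration("wrist")
f=w.astype(int); m=((f[...,2]-f[...,0])>30).astype(np.uint8); nl,lab,st,ce=cv2.connectedComponentsWithStats(m); k=1+np.argmax(st[1:,4]); m=(lab==k).astype(np.float32)
x0=ray(c,[ce[k]],[110])[0]
def cost(q): return np.abs(sil(c,box(q[0],q[1],q[2],26,26,58,126))-m).sum()
b=minimize(cost,[*x0[:2],0],method="Nelder-Mead",options=dict(initial_simplex=[[x0[0],x0[1],0],[x0[0]+8,x0[1],0],[x0[0],x0[1]+8,0],[x0[0],x0[1],.2]])); print(b.x,b.fun,m.sum())
# pan rim: grey edge contour score over candidate centres
g=cv2.GaussianBlur(cv2.cvtColor(w,cv2.COLOR_RGB2GRAY).astype(np.float32),(0,0),1); G=cv2.magnitude(cv2.Sobel(g,cv2.CV_32F,1,0),cv2.Sobel(g,cv2.CV_32F,0,1)); G=np.minimum(G,40)
a=np.linspace(0,2*np.pi,181); best=[]
for x in np.arange(600,624,1.):
  for y in np.arange(-250,-222,1.):
    o=np.float32(proj(c,np.c_[x+65*np.cos(a),y+65*np.sin(a),0*a+58])); best.append((float(cv2.remap(G,o[:,0],o[:,1],cv2.INTER_LINEAR).mean()),x,y))
print(sorted(best)[-6:])
E
```

```text
19.7833 [ 610.16153169 -239.0220854   294.00802876] 1.5717588664818762 [-0.37570601  0.08552053 -0.1880109 ] [ 0.02911522 -0.00327492 -0.0035355 ] 80.83661536364431
[ 225  145   69   80 5212]
row:left,right [(147, 232, 286), (159, 226, 292), (171, 225, 293), (183, 225, 292), (195, 226, 292), (207, 226, 292), (219, 226, 291)]
edges [(62, -16), (63, -27), (64, -25), (65, -9), (66, 10), (67, 24), (68, 21), (69, 15), (70, 13), (71, 11), (97, -12), (98, -23), (99, -24), (100, -16), (115, 8), (116, 16), (117, 22), (118, 19), (119, 20), (120, 25), (121, 22), (123, -28), (124, -62), (125, -60), (126, -31), (127, -8), (142, -11), (143, -27), (144, -41), (145, -38), (146, -21), (157, 19), (158, 39), (159, 48), (160, 37), (161, 16), (164, 10), (165, 8), (175, -23), (176, -42), (177, -40), (178, -20), (184, -8), (195, -13), (196, -17), (197, -9), (217, 11), (218, 37), (219, 63), (220, 60), (221, 41), (222, 43), (223, 65), (224, 68), (225, 42), (226, 15), (232, 9), (233, 8), (249, -11), (250, -8), (321, -8), (322, -8), (323, -8), (350, -8), (351, -25), (352, -48), (353, -70), (354, -81), (355, -74), (356, -47), (357, -19)]
[ 6.09096793e+02 -2.38360334e+02 -5.07323051e-03] 317.6875 5212.0
[(30.555274963378906, np.float64(608.0), np.float64(-237.0)), (31.60263442993164, np.float64(610.0), np.float64(-238.0)), (32.41399002075195, np.float64(609.0), np.float64(-236.0)), (33.336307525634766, np.float64(610.0), np.float64(-237.0)), (33.40669631958008, np.float64(609.0), np.float64(-238.0)), (35.44715881347656, np.float64(609.0), np.float64(-237.0))]
```

The pot measures at (609, −238) and the pan centre at (609, −237), both in the same picture. The pot stands centred and the gripper is clear, so I hand in.

```bash
python3 -c "
from plant import ctrl; print(ctrl.sign_off())"
```

```text
the job is handed in; nothing more can be done
None
```

The blue pot stands mouth up on the balance pan, about 1 mm from its centre by the last wrist picture. It was set down with only a few newtons, the gripper is clear, and the job was handed in at about 20 s.

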